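Set the microscope lamp's attenuator to the third click

TASK

Gently push the attenuator lever on top of the microscope's lamp console along its slot, one click at a time, pausing for about a second in each notch so that the camera can settle, until it has clicked into the third notch; never let it slip on over into the fourth. Then take the hand away, leaving the lever resting there. Do not knock the microscope, and leave all the loose things on the bench and console where they are.

Things in the scene. Friction and masses are not known exactly. Their poses are not given: they have to be found in the camera images.
- console: the lamp console, fixed to the bench: a white box 120 (x) x 240 (y) x 80 mm high with flat grey top; origin at the centre of its underside, z up. Place and yaw change. The lever's slot runs along its y axis through the middle of the top (x = 0). The microscope stands beyond its +y end. Only the lever and the spare filter stand on its top.
- lever (a joint): lever travel in m along the console's +y (towards the microscope). 0 = end stop, where it starts; notches every 14 mm: first 0.014, second 0.028, third 0.042, fourth 0.056, fifth 0.070. Sprung detents: the push needed peaks at 4 to 7 N some 3.5 mm past a notch, falls to nothing at the crest 7 mm past it; then the lever snaps ahead of the finger into the next notch and stays.
- lever_top (a point): centre of the top of the lever: an upright black paddle, orange line on top, 26 mm (console x) by 10 mm (console y), top 38 mm above the console's top, 118 mm above the bench. It slides along console y only, cannot tilt or come off. At the end stop its centre is at y = -45 mm on the console, with 70 mm of bare console top behind it for the finger that pushes it.
- third_mark (a point): point on the console's top, mid-slot, over which the lever's centre stands when in the third notch; marked by green lines on both sides of the slot (other notches and the start have shorter black lines).
- microscope: white microscope 220 (x) x 160 (y) x 420 mm high, fixed to the bench beyond the console's +y end (its nearest side 190 mm from the console's centre), turned with the console, joined to it by a short metal light tube; origin at the centre of its underside. Do not knock it.
- spare_filter: spare round filter in a dark steel ring, 32 mm diameter, 8 mm high, lying loose on the console's top, 80 to 90 mm from the console's centre towards the microscope; origin centre of its underside. Leave it.
- slide_box: blue plastic slide box 60 x 95 x 30 mm high, loose on the bench on the robot's side of the console; origin centre of its underside. Leave it.
- oil_bottle: small amber bottle, 28 mm diameter, 60 mm high, loose on the bench just off the console's far end from the microscope; origin centre of its underside. Leave it.
- dish: flat round clear dish, 90 mm diameter, 15 mm high, loose on the bench; origin centre of its underside. Leave it.
- beaker: glass beaker, 70 mm diameter, 90 mm high, loose on the bench; origin centre of its underside. Leave it.
- stain_jar: amber jar with white cap, 50 mm diameter, 75 mm high, loose on the bench; origin centre of its underside. Leave it.

How it is judged:
On the way, in this order (a step that is already met when the one before it is completed fails the run):
1. the lever rests in the first notch (value of joint lever between 0.01 and 0.018 m and velocity of joint lever between -0.01 and 0.01 m/s), for 0.3 s.
2. the lever rests in the second notch (value of joint lever between 0.024 and 0.032 m and velocity of joint lever between -0.01 and 0.01 m/s), for 0.3 s.
3. the lever rests in the third notch (value of joint lever between 0.038 and 0.046 m and velocity of joint lever between -0.01 and 0.01 m/s), for 0.3 s.
At the end, for the whole second after the job is handed in: The lever is at rest in the third notch from the end stop (joint 0.042 m, within 2.5 mm), having rested at least 0.3 s in the first, then the second, then the third notch (each within 4 mm, slower than 10 mm/s), and nothing touches it (value of joint lever between 0.0395 and 0.0445 m and velocity of joint lever between -0.005 and 0.005 m/s).
It fails at once if the lever is let slip on over the crest towards the fourth notch (value of joint lever above 0.0495 m).
It fails at once if the console or its lever is pressed hard or squeezed, not gently pushed (contact force between the fingers and console above 25 N).
It fails at once if the microscope is knocked (contact force between any of the fingers, the arm and microscope above 3 N).
It fails at once if a loose thing on the bench or console is moved or lifted (distance of any of spare_filter, slide_box, oil_bottle, dish, beaker, stain_jar from where it was at the start of the episode above 0.012 m).
It also fails if it takes over 64 s, if anything falls off the work surface, if the arm or the gripper's body presses on something with over 40 N, if the wrist force passes 120 N, or if a joint passes its speed limit or range.

ROBOT

A 6-joint arm with a two-finger parallel gripper is mounted at the origin on the work surface. World frame = base frame: x ahead of the robot, y to its left, z up, the work surface at z = 0. Lengths are in m, angles in rad, forces in N, time in s.
With the tool pointing down it reaches from about 0.2 to 0.875 m from the base axis. Payload 3.4 kg.
Tool frame: the origin (TCP) lies at the very end of the fingers, on their centre line; the grasp point (between the pads) lies 19 mm behind it; x points along the fingers, y is the direction in which the jaws open and shut, and the axes are right-handed (so a half turn about x gives the same grasp; the last joint's range is limited). The gripper opens to 94 mm and grips with 3 to 60 N. Pads are 16 mm wide; open, the fingers measure 119 mm over their backs; the gripper's body (75 mm by 177 mm) begins 78 mm behind the grasp point.
Start: joints at [-1.314, 0.276, 1.505, -0, 1.361, -0.121], TCP at [0.212, -0.534, 0.205] pointing down, gripper open.
Joint ranges: [-2.89, 2.89], [-0.75, 2.08], [0.22, 2.7], [-1.18, 4.32], [0.11, 2.71], [-2.7, 2.7]. Speed limits (rad/s): [2.57, 2.57, 3.14, 3.14, 3.14, 3.14].

INTERFACE

Orientations are given as a rotation vector (axis times angle).
In Python, from bench import sensors, cams, robot gives the robot as it stands.
- The arm moves only by the shell command python3 -m handwheel 'ROWS' [OPENING] [FORCE]. ROWS is JSON, a list of rows, each an object of numbers: "x", "y", "z": the shift along the world's x, y, z in cm; "roll": the turn about the world's z in rad. A call has 1 to 8 rows; each row shifts and turns the commanded pose from where the row before left it; what a row does not reach is not made up. A row lasts 1/12 s, in which the tool goes at most 41.7 mm and 7.16 degrees, less where a joint would pass 70% of its speed; a pose out of reach is approached as far as the arm can. A call is refused whole if a number of a shift passes 4.17 or a number of a turn 0.125, either way. A call with a gripper value outside its range is refused whole. OPENING is the finger opening in cm, from 0 to 9.4, set as the call begins (- or left out, the last holds). The fingers move at their own pace and stop on an object; FORCE is the grip in N (left out, the last holds). Time passes only in rows, so rows that do not move let the fingers close. It gives the time, the measured TCP pose, the force and the opening at its end, in the units of the state.
- sensors.state(): the state, without advancing time (a new reading comes with each control period).
- cams.read_camera(name): name is "side" or "top" or "wrist"; returns the picture (480x640x3 uint8, blue, green, red); there is no depth.
- cams.calibration(name): a dict with "fx", "fy", "cx", "cy" (pixels), "distortion" ([k1, k2, p1, p2, k3] as OpenCV has them; the pictures are not rectified), "position" and "rotation" of the camera in the world. Camera axes: x right, y down, z forward; pixel columns grow to the right and rows downward; lengths in m; the calibration is good to about 2 mm. A picture is of the moment at which its call begins: read the wrist's pose just before it. calibration takes no time and is no camera call; for the wrist camera it gives the pose at the moment of the call.
- robot.hand_in(): hands the job in, once; it reports no verdict.
The state is a dict: "clock": time; "joint_pos": joint angles; "joint_vel": joint speeds; "tau": joint torques, N m; "ee_pos": TCP position; "tcp_rot": TCP orientation; "wrist_force": force on the tool from outside, world axes, zero at the start; "ft_torque": the same for the moment, N m; "opening": finger opening in m.
Only numpy, scipy, OpenCV 4.12 (cv2) and the standard library are available. Lean on these libraries where they do the work, as an engineer would, in place of code of your own. Each camera call takes 0.05 s, during which the arm holds its last target.

## Working session

There is one attempt and no reset: what is moved stays moved. The work goes in short steps, Python scripts to look and compute and a shell command to move; the robot and the scene stay as the last step left them, time stands still between calls to the robot, and variables do not carry over. Pictures are saved under pics/ and viewed, and the job is handed in when it is done.

```bash
mkdir -p pics; cat > h.py <<'E'
import numpy as np, cv2
from bench import sensors, cams, robot
def snap(n,f):
    c=cams.calibration(n); im=cams.read_camera(n); cv2.imwrite('pics/'+f,im); return c,im
def ray(c,u,v):
    K=np.array([[c['fx'],0,c['cx']],[0,c['fy'],c['cy']],[0,0,1.]])
    p=cv2.undistortPoints(np.array([[[u,v]]],float),K,np.array(c['distortion'],float))[0,0]
    R=np.array(c['rotation'],float)
    if R.shape!=(3,3): R=cv2.Rodrigues(R)[0]
    return np.array(c['position']),R@np.array([p[0],p[1],1])
def onz(c,u,v,z):
    o,d=ray(c,u,v); return o+d*(z-o[2])/d[2]
E
python3 - <<'E'
from h import *
for n in('top','side'):
    c,im=snap(n,n+'1.png'); print(n,c)
print(sensors.state())
E
```

```text
top {'fx': 615.0282341939395, 'fy': 615.0282341939395, 'cx': 311.67001479698945, 'cy': 236.05586022304533, 'distortion': array([0.00278446, 0.        , 0.        , 0.        , 0.        ]), 'position': array([ 0.35155972, -0.08822167,  1.6169348 ]), 'rotation': array([-2.17441264,  2.17845174, -0.09294081])}
side {'fx': 455.00695788242655, 'fy': 455.00695788242655, 'cx': 319.31836001753, 'cy': 246.15996332513856, 'distortion': array([-0.02315509,  0.        ,  0.        ,  0.        ,  0.        ]), 'position': array([1.03482353, 0.37637899, 0.76268652]), 'rotation': array([-1.09798975, -2.33295718,  1.0481156 ])}
{'clock': 0.1, 'joint_pos': array([-1.31399234e+00,  2.76539220e-01,  1.50601771e+00,  1.56205669e-05,
        1.36070593e+00, -1.21021811e-01]), 'joint_vel': array([-0.00081088, -0.00122039, -0.0040643 , -0.00069288,  0.00066779,
        0.00057495]), 'tau': array([ 2.80079592e-03, -4.05451941e+01, -2.37777275e+01,  7.03647989e-02,
        2.98350316e-02, -2.57701691e-05]), 'ee_pos': array([ 0.21197378, -0.53394286,  0.20468254]), 'tcp_rot': array([ 2.01533897,  0.38704475, -2.0155402 ]), 'wrist_force': array([0.33094979, 0.8580306 , 0.38952965]), 'ft_torque': array([-0.01844488,  0.01961336,  0.00932916]), 'opening': 0.09411897505225375}
```

View pics/top1.png

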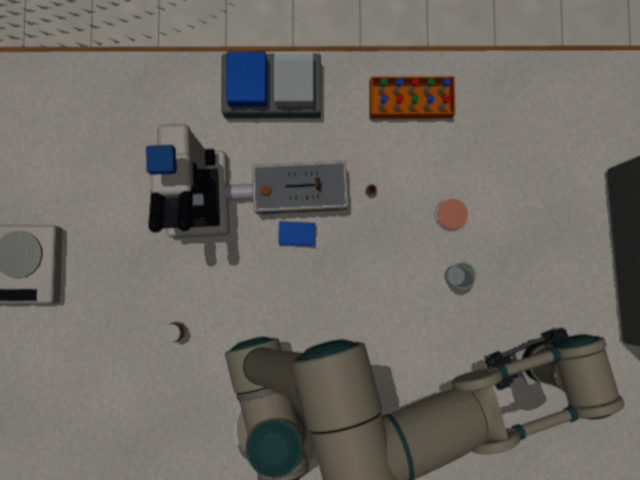

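View pics/side1.png

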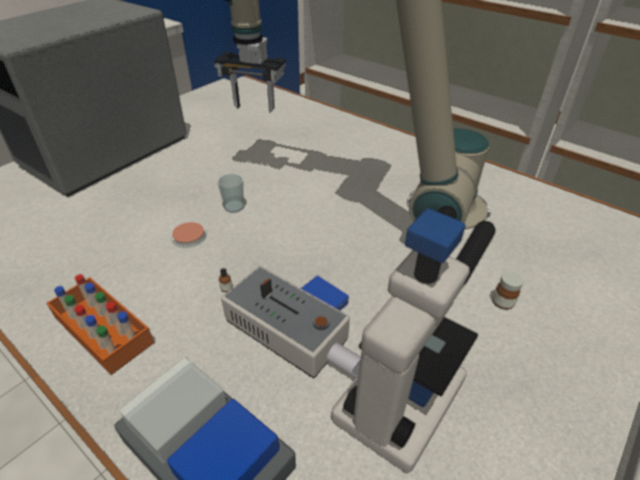

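```bash
python3 - <<'E'
import cv2
a=cv2.imread('pics/top1.png')[145:235,235:395]
cv2.imwrite('pics/z1.png',cv2.resize(a,None,fx=5,fy=5,interpolation=cv2.INTER_CUBIC))
a=cv2.imread('pics/side1.png')[250:380,205:365]
cv2.imwrite('pics/z2.png',cv2.resize(a,None,fx=4.5,fy=4.5,interpolation=cv2.INTER_CUBIC))
E
```

```text
(no output)
```

View pics/z1.png

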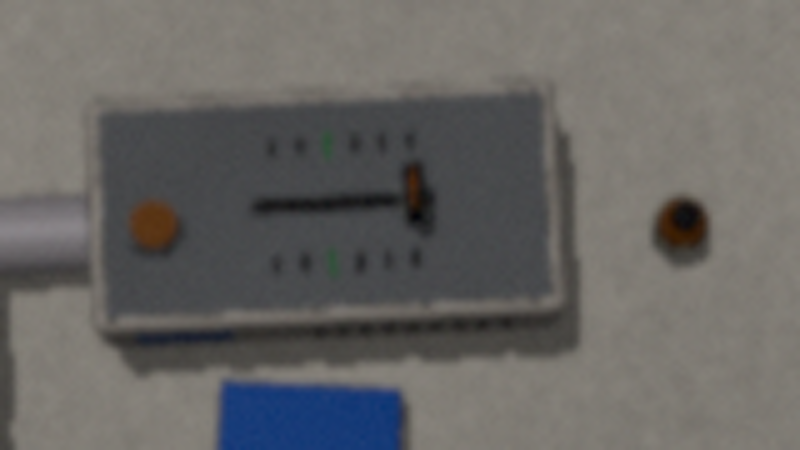

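View pics/z2.png

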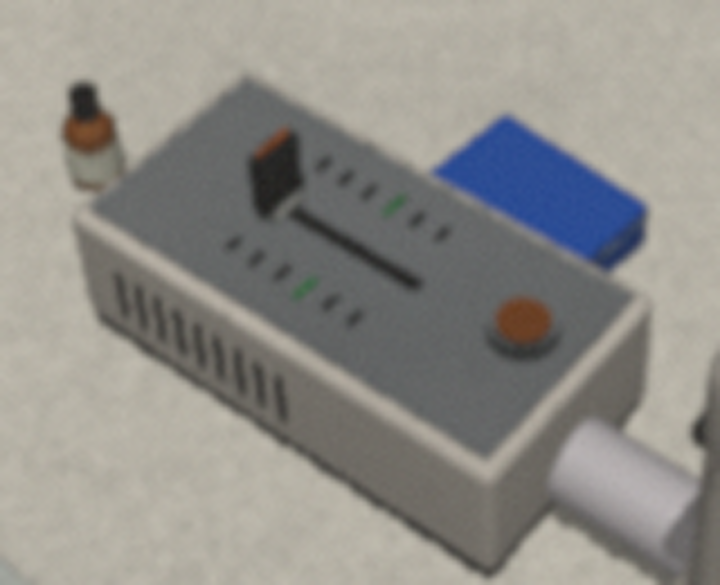

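The top view shows the lever's orange line at about px (317.5,183). The green marks are at (300.5,174) and (301.5,197), the filter at (266,190) and the bottle at (371,189). I'll turn these into positions.

```bash
python3 - <<'E'
from h import *
im=cv2.imread('pics/top1.png'); c=cams.calibration('top')
hsv=cv2.cvtColor(im,cv2.COLOR_BGR2HSV)
roi=np.zeros(im.shape[:2],np.uint8); roi[150:220,250:352]=1
b,g,r=[im[...,i].astype(int) for i in range(3)]
def cen(m,z,l):
    m=(m&(roi>0)).astype(np.uint8); n,lab,st,ct=cv2.connectedComponentsWithStats(m)
    for i in range(1,n):
        if st[i,4]>=3: print(l,st[i,4],ct[i].round(2),onz(c,*ct[i],z).round(4))
cen((r-b>25),.118,'orange118'); cen((r-b>25),.088,'orange88')
cen((g-r>12)&(g-b>5),.08,'green')
# grey top
m=((r<b+3)&(r<110)&(r>30)&(roi>0)).astype(np.uint8)
m=cv2.morphologyEx(m,cv2.MORPH_CLOSE,np.ones((7,7)))
cs,_=cv2.findContours(m,cv2.RETR_EXTERNAL,cv2.CHAIN_APPROX_NONE); k=max(cs,key=cv2.contourArea)
rc=cv2.minAreaRect(k);print(rc)
P=np.array([onz(c,*p,.08) for p in cv2.boxPoints(rc)]);print(P.round(4),P.mean(0))
f=lambda x,y,z:onz(c,(x+.5)/5-.5+235,(y+.5)/5-.5+145,z).round(4)
for n,p in dict(gu=(328,145),gl=(334,262),su=(410,141),sl=(417,258),slotL=(254,207),fu=(271,149),fl=(278,266)).items(): print(n,f(*p,.08))
print('lever',f(414,180,.118))
print('bottle',f(686,215,.06))
# side green
c2=cams.calibration('side')
s=lambda x,y,z:onz(c2,(x+.5)/4.5-.5+205,(y+.5)/4.5-.5+250,z).round(4)
for n,p in dict(gA=(395,205),gB=(305,288),corL=(80,215),corT=(247,78),corR=(645,305),corB=(490,470)).items(): print('side',n,s(*p,.08))
print('side lever',s(275,145,.118))
E
```

```text
orange118 12 [317.42 182.08] [ 0.6154 -0.1007  0.118 ]
orange118 74 [265.19 189.35] [0.5975 0.0279 0.118 ]
orange88 12 [317.42 182.08] [ 0.6206 -0.101   0.088 ]
orange88 74 [265.19 189.35] [0.6024 0.0303 0.088 ]
green 12 [300.   173.33] [ 0.6445 -0.057   0.08  ]
green 11 [301.18 197.09] [ 0.5839 -0.06    0.08  ]
((296.8507080078125, 188.86427307128906), (47.37488555908203, 94.4643783569336), 87.27368927001953)
[[ 0.6599  0.0733  0.08  ]
 [ 0.6709 -0.1658  0.08  ]
 [ 0.5501 -0.1707  0.08  ]
 [ 0.5392  0.0668  0.08  ]] [ 0.60504173 -0.04907988  0.08      ]
gu [ 0.6439 -0.0575  0.08  ]
gl [ 0.5841 -0.0605  0.08  ]
su [ 0.6458 -0.099   0.08  ]
sl [ 0.586  -0.1024  0.08  ]
slotL [ 0.6122 -0.0201  0.08  ]
fu [ 0.6419 -0.0287  0.08  ]
fl [ 0.5821 -0.0323  0.08  ]
lever [ 0.6191 -0.1007  0.118 ]
bottle [ 0.611  -0.2403  0.06  ]
side gA [ 0.5853 -0.0582  0.08  ]
side gB [ 0.646  -0.0557  0.08  ]
side corL [ 0.6798 -0.1622  0.08  ]
side corT [ 0.5697 -0.1674  0.08  ]
side corR [0.5598 0.0627 0.08  ]
side corB [0.6668 0.0658 0.08  ]
side lever [ 0.6176 -0.0978  0.118 ]
```

```bash
python3 - <<'E'
from h import *
s=sensors.state(); R=cv2.Rodrigues(s['tcp_rot'])[0]; print(R.round(3))
y=R[:,1]; a=np.arctan2(y[1],y[0])
for t in (0.053,0.053-np.pi,0.053+np.pi): print('turn',t-a)
print('joint6',s['joint_pos'][5])
u=np.array([-.053,.9986]);L=np.array([.6163,-.101])
for k in (.04,.025): print(k,((L-k*u)-s['ee_pos'][:2])*100)
E
```

```text
[[-0.     0.369 -0.929]
 [ 0.002 -0.929 -0.369]
 [-1.    -0.002 -0.   ]]
turn 1.245973616864367
turn -1.8956190367254262
turn 4.38756627045416
joint6 -0.12102181079668618
0.04 [40.64462151 39.29988633]
0.025 [40.56512151 40.79778633]
```

```bash
R='{"x":1.7,"y":1.6,"roll":0.078}'; python3 -m handwheel '[{"x":1.7,"y":1.6,"roll":0.078},{"x":1.7,"y":1.6,"roll":0.078},{"x":1.7,"y":1.6,"roll":0.078},{"x":1.7,"y":1.6,"roll":0.078},{"x":1.7,"y":1.6,"roll":0.078},{"x":1.7,"y":1.6,"roll":0.078},{"x":1.7,"y":1.6,"roll":0.078},{"x":1.7,"y":1.6,"roll":0.078}]' 0 10
python3 -m handwheel '[{"x":1.7,"y":1.6,"roll":0.078},{"x":1.7,"y":1.6,"roll":0.078},{"x":1.7,"y":1.6,"roll":0.078},{"x":1.7,"y":1.6,"roll":0.078},{"x":1.7,"y":1.6,"roll":0.078},{"x":1.7,"y":1.6,"roll":0.078},{"x":1.7,"y":1.6,"roll":0.078},{"x":1.7,"y":1.6,"roll":0.078}]'
```

```text
schema error: expected keys x, y, z, roll
schema error: expected keys x, y, z, roll
```

All four keys are needed.

```bash
python3 -m handwheel '[{"x":1.7,"y":1.6,"z":0,"roll":0.078},{"x":1.7,"y":1.6,"z":0,"roll":0.078},{"x":1.7,"y":1.6,"z":0,"roll":0.078},{"x":1.7,"y":1.6,"z":0,"roll":0.078},{"x":1.7,"y":1.6,"z":0,"roll":0.078},{"x":1.7,"y":1.6,"z":0,"roll":0.078},{"x":1.7,"y":1.6,"z":0,"roll":0.078},{"x":1.7,"y":1.6,"z":0,"roll":0.078}]' 0 10
```

```text
clock: 0.77
ee_pos: [0.3486, -0.4053, 0.2051]
tcp_rot: [1.612, 0.887, -1.612]
wrist_force: [0.3, -1.0, -0.1]
opening: 0.044
```

```bash
python3 -m handwheel '[{"x":1.7,"y":1.6,"z":0,"roll":0.078},{"x":1.7,"y":1.6,"z":0,"roll":0.078},{"x":1.7,"y":1.6,"z":0,"roll":0.078},{"x":1.7,"y":1.6,"z":0,"roll":0.078},{"x":1.7,"y":1.6,"z":0,"roll":0.078},{"x":1.7,"y":1.6,"z":0,"roll":0.078},{"x":1.7,"y":1.6,"z":0,"roll":0.078},{"x":1.7,"y":1.6,"z":0,"roll":0.078}]'
python3 -m handwheel '[{"x":1.7,"y":1.6,"z":0,"roll":0},{"x":1.7,"y":1.6,"z":0,"roll":0},{"x":1.7,"y":1.6,"z":0,"roll":0},{"x":1.7,"y":1.6,"z":0,"roll":0},{"x":1.7,"y":1.6,"z":0,"roll":0},{"x":1.7,"y":1.6,"z":0,"roll":0},{"x":1.7,"y":1.6,"z":0,"roll":0},{"x":1.0,"y":1.6,"z":0,"roll":0}]'
python3 -m handwheel '[{"x":0.5,"y":0.7,"z":0,"roll":0},{"x":0,"y":0,"z":0,"roll":0},{"x":0,"y":0,"z":0,"roll":0}]'
python3 - <<'E'
from h import *
snap('wrist','w1.png'); snap('side','s2.png')
s=sensors.state(); print(s['ee_pos'],s['wrist_force'],cv2.Rodrigues(s['tcp_rot'])[0].round(3))
E
```

```text
clock: 1.43
ee_pos: [0.4846, -0.2774, 0.2051]
tcp_rot: [1.166, 1.237, -1.166]
wrist_force: [-0.2, -0.2, 0.5]
opening: 0.0007
clock: 2.1
ee_pos: [0.6145, -0.1495, 0.2047]
tcp_rot: [1.169, 1.235, -1.168]
wrist_force: [0.9, 0.1, 0.2]
opening: 0.0008
clock: 2.35
ee_pos: [0.6176, -0.1436, 0.2051]
tcp_rot: [1.167, 1.236, -1.169]
wrist_force: [0.3, 0.4, 0.3]
opening: 0.0006
[ 0.61729995 -0.14441636  0.20538331] [-1.09411739 -0.0012716  -0.33781905] [[-0.001  0.999  0.054]
 [-0.001  0.054 -0.999]
 [-1.    -0.001  0.001]]
```

View pics/w1.png

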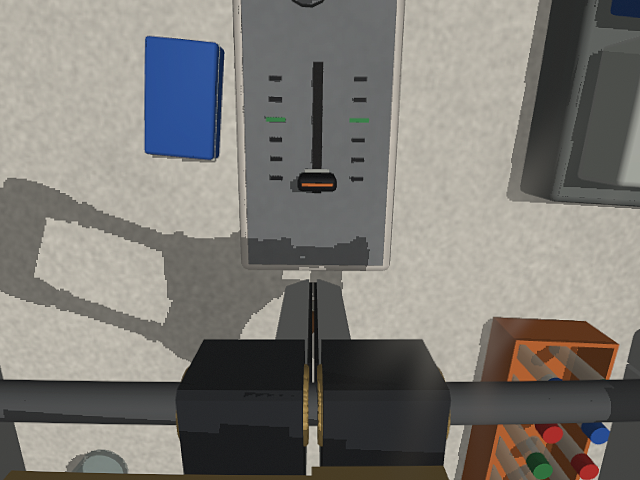

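View pics/s2.png

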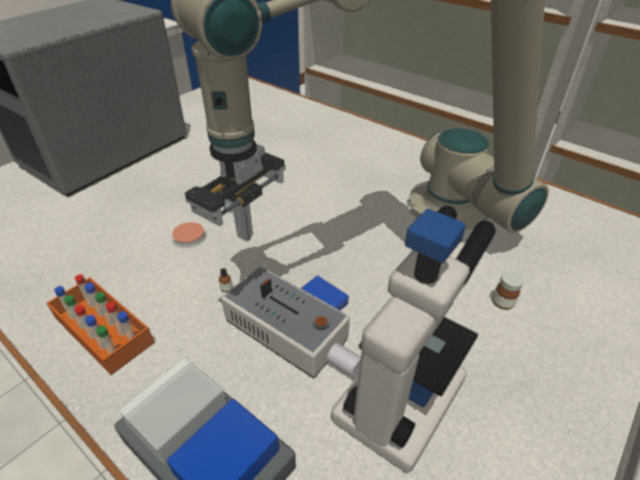

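The wrist view shows the lever's orange line at (317,183), the green marks at (276,120) and (359,120), and the shut fingers below, roughly in line with the slot.

```bash
cat >> h.py <<'E'
def lever(f):
    c,im=snap('wrist',f); b,g,r=[im[...,i].astype(int) for i in range(3)]
    roi=np.zeros(im.shape[:2],bool); roi[10:330,220:420]=1
    q=cv2.moments(((r-b>60)&(r>150)&roi).astype(np.uint8),True); 
    L=onz(c,q['m10']/q['m00'],q['m01']/q['m00'],.118)
    n,lab,st,ct=cv2.connectedComponentsWithStats(((g-r>30)&(g-b>20)&roi).astype(np.uint8))
    G=[onz(c,*ct[i],.08) for i in range(1,n) if st[i,4]>25]
    G=sorted(G,key=lambda p:p[0]); d=G[-1]-G[0]; yaw=np.arctan2(d[1],d[0]); m=(G[0]+G[-1])/2
    u=np.array([-np.sin(yaw),np.cos(yaw)]); t=.042+(L-m)[:2]@u
    print('px',q['m10']/q['m00'],q['m01']/q['m00'],'lever',L.round(4),'third',m.round(4),'nG',len(G),'yaw',yaw.round(3),'travel mm',round(t*1e3,1),'side',((L-m)[:2]@np.array([u[1],-u[0]])).round(4))
    return L,m,yaw
E
python3 - <<'E'
from h import *
s=sensors.state(); L,m,y=lever('w2.png'); u=np.array([-np.sin(y),np.cos(y)]); e=s['ee_pos'][:2]
d=e-L[:2]; print('tcp rel lever along',d@u,'across',d@np.array([u[1],-u[0]]))
E
```

```text
px 315.7323943661972 183.28169014084506 lever [ 0.6167 -0.0999  0.118 ] third [ 0.6155 -0.0578  0.08  ] nG 2 yaw 0.044 travel mm -0.1 side -0.0007
tcp rel lever along -0.04447675646023593 across -0.0013258813202790924
```

```bash
python3 -m handwheel '[{"x":0,"y":0,"z":-1.6,"roll":0},{"x":0,"y":0,"z":-1.6,"roll":0},{"x":0,"y":0,"z":-1.6,"roll":0},{"x":0,"y":0,"z":-1.6,"roll":0},{"x":0,"y":0,"z":-1.5,"roll":0},{"x":0,"y":0,"z":-1.3,"roll":0},{"x":0,"y":0,"z":-1.0,"roll":0},{"x":0,"y":0,"z":-0.6,"roll":0}]'
python3 -m handwheel '[{"x":0.02,"y":0.8,"z":0,"roll":0},{"x":0,"y":0.7,"z":0,"roll":0},{"x":0,"y":0.5,"z":0,"roll":0},{"x":0,"y":0,"z":0,"roll":0},{"x":0,"y":0,"z":0,"roll":0}]'
python3 - <<'E'
from h import *
s=sensors.state(); L,m,y=lever('w3.png'); u=np.array([-np.sin(y),np.cos(y)]); e=s['ee_pos'][:2]
d=e-L[:2]; print('tcp rel lever along',d@u,'across',d@np.array([u[1],-u[0]]),s['ee_pos'],s['wrist_force'])
E
```

```text
clock: 3.17
ee_pos: [0.6171, -0.1441, 0.0964]
tcp_rot: [1.169, 1.236, -1.17]
wrist_force: [1.1, -1.1, 0.1]
opening: 0.0009
clock: 3.58
ee_pos: [0.6188, -0.123, 0.0984]
tcp_rot: [1.168, 1.234, -1.167]
wrist_force: [0.7, 1.2, 0.4]
opening: 0.0006
px 313.96666666666664 266.4 lever [ 0.6178 -0.1003  0.118 ] third [ 0.6157 -0.0578  0.08  ] nG 2 yaw 0.047 travel mm -0.5 side 0.0002
tcp rel lever along -0.022663728825885462 across -7.223206768232175e-05 [ 0.61882486 -0.12295435  0.09837625] [0.67238097 1.15039167 0.44669779]
```

View pics/w3.png

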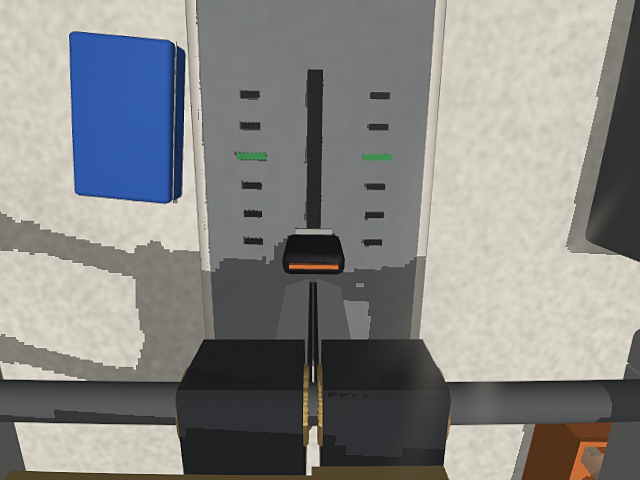

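```bash
python3 -m handwheel '[{"x":-0.02,"y":0.3,"z":0,"roll":0},{"x":-0.02,"y":0.3,"z":0,"roll":0},{"x":0,"y":0,"z":0,"roll":0}]'
for i in 1; do python3 -m handwheel '[{"x":-0.01,"y":0.1,"z":0,"roll":0},{"x":0,"y":0.1,"z":0,"roll":0},{"x":0,"y":0,"z":0,"roll":0}]'; done
python3 -m handwheel '[{"x":-0.01,"y":0.1,"z":0,"roll":0},{"x":0,"y":0,"z":0,"roll":0}]'
python3 -m handwheel '[{"x":-0.01,"y":0.1,"z":0,"roll":0},{"x":0,"y":0,"z":0,"roll":0}]'
python3 -m handwheel '[{"x":0,"y":0.1,"z":0,"roll":0},{"x":0,"y":0,"z":0,"roll":0}]'
python3 - <<'E'
from h import *
s=sensors.state(); L,m,y=lever('w4.png'); print(s['ee_pos'],s['wrist_force'])
E
```

```text
clock: 3.88
ee_pos: [0.6178, -0.1169, 0.0976]
tcp_rot: [1.169, 1.235, -1.168]
wrist_force: [-0.7, -0.6, -0.8]
opening: 0.0004
clock: 4.13
ee_pos: [0.6178, -0.1153, 0.0974]
tcp_rot: [1.169, 1.235, -1.168]
wrist_force: [0.3, 0.5, -0.2]
opening: 0.0006
clock: 4.3
ee_pos: [0.6177, -0.1146, 0.0975]
tcp_rot: [1.168, 1.234, -1.169]
wrist_force: [0.0, -0.5, -1.0]
opening: 0.0006
clock: 4.47
ee_pos: [0.6177, -0.114, 0.0975]
tcp_rot: [1.168, 1.234, -1.169]
wrist_force: [0.3, -2.0, -0.2]
opening: 0.0006
clock: 4.63
ee_pos: [0.6177, -0.1133, 0.0975]
tcp_rot: [1.167, 1.234, -1.169]
wrist_force: [0.1, -3.5, -0.1]
opening: 0.0004
px 337.6 285.8 lever [ 0.627  -0.0982  0.118 ] third [ 0.6155 -0.0577  0.08  ] nG 2 yaw 0.046 travel mm 1.0 side 0.0096
[ 0.61766785 -0.11330145  0.0974757 ] [ 0.13984988 -3.54624071 -0.0974813 ]
```

```bash
python3 -m handwheel '[{"x":0,"y":0.1,"z":0,"roll":0},{"x":0,"y":0.1,"z":0,"roll":0},{"x":0,"y":0,"z":0,"roll":0}]'
python3 -m handwheel '[{"x":-0.01,"y":0.1,"z":0,"roll":0},{"x":0,"y":0,"z":0,"roll":0}]'
python3 -m handwheel '[{"x":-0.01,"y":0.1,"z":0,"roll":0},{"x":0,"y":0,"z":0,"roll":0}]'
```

```text
clock: 4.93
ee_pos: [0.6176, -0.1115, 0.0975]
tcp_rot: [1.167, 1.233, -1.169]
wrist_force: [-0.0, -5.4, -1.0]
opening: 0.0006
clock: 5.1
ee_pos: [0.6176, -0.1108, 0.0975]
tcp_rot: [1.167, 1.233, -1.169]
wrist_force: [0.3, -5.4, -0.7]
opening: 0.0007
clock: 5.27
ee_pos: [0.6175, -0.1095, 0.0975]
tcp_rot: [1.167, 1.233, -1.169]
wrist_force: [0.1, -4.8, -1.3]
opening: 0.0005
```

```bash
python3 -m handwheel '[{"x":-0.01,"y":0.1,"z":0,"roll":0},{"x":0,"y":0,"z":0,"roll":0}]'
python3 -m handwheel '[{"x":-0.01,"y":0.06,"z":0,"roll":0},{"x":0,"y":0,"z":0,"roll":0}]'
```

```text
clock: 5.43
ee_pos: [0.6173, -0.1066, 0.0975]
tcp_rot: [1.17, 1.236, -1.168]
wrist_force: [-0.5, 0.9, -0.8]
opening: 0.0003
clock: 5.6
ee_pos: [0.617, -0.1057, 0.0975]
tcp_rot: [1.17, 1.236, -1.168]
wrist_force: [1.0, 0.2, -0.3]
opening: 0.0004
```

It snapped into a notch. I'll pause and check the lever.

```bash
python3 -m handwheel '[{"x":0,"y":0,"z":0,"roll":0},{"x":0,"y":0,"z":0,"roll":0},{"x":0,"y":0,"z":0,"roll":0},{"x":0,"y":0,"z":0,"roll":0},{"x":0,"y":0,"z":0,"roll":0},{"x":0,"y":0,"z":0,"roll":0},{"x":0,"y":0,"z":0,"roll":0},{"x":0,"y":0,"z":0,"roll":0}]'
python3 -m handwheel '[{"x":0,"y":0,"z":0,"roll":0},{"x":0,"y":0,"z":0,"roll":0},{"x":0,"y":0,"z":0,"roll":0},{"x":0,"y":0,"z":0,"roll":0}]'
python3 - <<'E'
from h import *
s=sensors.state(); L,m,y=lever('w5.png'); print(s['ee_pos'],s['wrist_force'])
E
```

```text
clock: 6.27
ee_pos: [0.6172, -0.1069, 0.0975]
tcp_rot: [1.169, 1.235, -1.169]
wrist_force: [0.8, 0.1, 0.1]
opening: 0.0005
clock: 6.6
ee_pos: [0.6172, -0.1069, 0.0975]
tcp_rot: [1.169, 1.235, -1.169]
wrist_force: [0.1, -0.4, -0.1]
opening: 0.0005
px 320.76153846153846 272.0923076923077 lever [ 0.6192 -0.0863  0.118 ] third [ 0.6156 -0.0578  0.08  ] nG 2 yaw 0.045 travel mm 13.4 side 0.0023
[ 0.61722539 -0.10688617  0.09748306] [ 0.09205263 -0.37868281 -0.10349187]
```

View pics/w5.png

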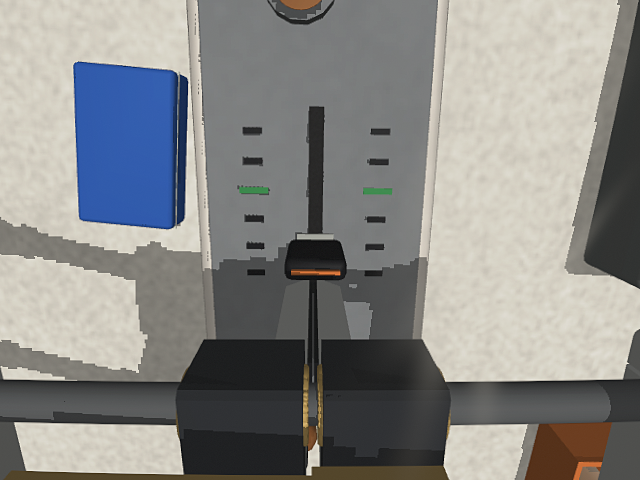

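The lever rests in the first notch, reading 13.4 mm. Now the second click.

```bash
python3 -m handwheel '[{"x":-0.01,"y":0.25,"z":0,"roll":0},{"x":-0.01,"y":0.25,"z":0,"roll":0},{"x":-0.01,"y":0.1,"z":0,"roll":0},{"x":0,"y":0.1,"z":0,"roll":0},{"x":-0.01,"y":0.1,"z":0,"roll":0},{"x":0,"y":0.1,"z":0,"roll":0},{"x":-0.01,"y":0.1,"z":0,"roll":0},{"x":0,"y":0,"z":0,"roll":0}]'
python3 -m handwheel '[{"x":0,"y":0.1,"z":0,"roll":0},{"x":0,"y":0,"z":0,"roll":0}]'
python3 -m handwheel '[{"x":-0.01,"y":0.1,"z":0,"roll":0},{"x":0,"y":0,"z":0,"roll":0}]'
```

```text
clock: 7.32
ee_pos: [0.6168, -0.098, 0.0976]
tcp_rot: [1.167, 1.233, -1.169]
wrist_force: [0.4, -5.8, -1.0]
opening: 0.0001
clock: 7.48
ee_pos: [0.6168, -0.0973, 0.0975]
tcp_rot: [1.167, 1.233, -1.17]
wrist_force: [-1.1, -5.6, -0.3]
opening: 0.0004
clock: 7.65
ee_pos: [0.6167, -0.0964, 0.0975]
tcp_rot: [1.167, 1.233, -1.17]
wrist_force: [0.8, -5.4, -1.2]
opening: 0.0007
```

```bash
python3 -m handwheel '[{"x":0,"y":0.1,"z":0,"roll":0},{"x":0,"y":0,"z":0,"roll":0}]'
```

```text
clock: 7.82
ee_pos: [0.6166, -0.0947, 0.0975]
tcp_rot: [1.168, 1.234, -1.169]
wrist_force: [-0.3, -3.5, 0.4]
opening: 0.0002
```

```bash
python3 -m handwheel '[{"x":0,"y":0.06,"z":0,"roll":0},{"x":0,"y":0,"z":0,"roll":0}]'
```

```text
clock: 7.98
ee_pos: [0.6165, -0.092, 0.0974]
tcp_rot: [1.171, 1.236, -1.168]
wrist_force: [-0.3, 0.1, 0.1]
opening: 0.0005
```

```bash
python3 -m handwheel '[{"x":0,"y":0,"z":0,"roll":0},{"x":0,"y":0,"z":0,"roll":0},{"x":0,"y":0,"z":0,"roll":0},{"x":0,"y":0,"z":0,"roll":0},{"x":0,"y":0,"z":0,"roll":0},{"x":0,"y":0,"z":0,"roll":0},{"x":0,"y":0,"z":0,"roll":0},{"x":0,"y":0,"z":0,"roll":0}]'
python3 -m handwheel '[{"x":0,"y":0,"z":0,"roll":0},{"x":0,"y":0,"z":0,"roll":0},{"x":0,"y":0,"z":0,"roll":0},{"x":0,"y":0,"z":0,"roll":0}]'
python3 - <<'E'
from h import *
s=sensors.state(); L,m,y=lever('w6.png'); print(s['ee_pos'],s['wrist_force'])
E
```

```text
clock: 8.65
ee_pos: [0.6166, -0.0933, 0.0975]
tcp_rot: [1.169, 1.235, -1.169]
wrist_force: [0.3, -1.0, -0.4]
opening: 0.0009
clock: 8.98
ee_pos: [0.6166, -0.0933, 0.0975]
tcp_rot: [1.169, 1.235, -1.169]
wrist_force: [0.3, 0.3, -0.1]
opening: 0.0005
px 317.8123324396783 123.56300268096514 lever [ 0.614 -0.014  0.118] third [ 0.6156 -0.0578  0.08  ] nG 2 yaw 0.046 travel mm 85.8 side 0.0004
[ 0.61659607 -0.09330675  0.09746672] [ 0.34292325  0.33966088 -0.1403124 ]
```

View pics/w6.png

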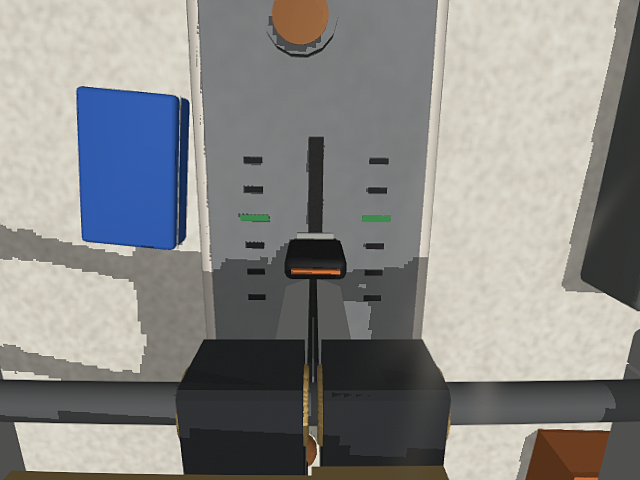

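The orange line is at (316,271) and the green marks at row 218, so the lever is in the second notch. The 85.8 mm reading is wrong because the filter entered the mask, which I'll fix. Now the third click.

```bash
sed -i 's/roi\[10:330,220:420\]=1/roi[110:330,220:420]=1/; s/(r>150)&roi)/(r>150)\&roi\&(np.arange(480)[:,None]>200))/' h.py
python3 - <<'E'
from h import *
lever('w7.png')
E
python3 -m handwheel '[{"x":-0.01,"y":0.25,"z":0,"roll":0},{"x":-0.01,"y":0.25,"z":0,"roll":0},{"x":-0.01,"y":0.1,"z":0,"roll":0},{"x":0,"y":0.1,"z":0,"roll":0},{"x":-0.01,"y":0.1,"z":0,"roll":0},{"x":0,"y":0.1,"z":0,"roll":0},{"x":-0.01,"y":0.1,"z":0,"roll":0},{"x":0,"y":0,"z":0,"roll":0}]'
python3 -m handwheel '[{"x":0,"y":0.1,"z":0,"roll":0},{"x":0,"y":0,"z":0,"roll":0}]'
python3 -m handwheel '[{"x":-0.01,"y":0.1,"z":0,"roll":0},{"x":0,"y":0,"z":0,"roll":0}]'
```

```text
px 318.4931506849315 271.26027397260276 lever [ 0.6176 -0.0724  0.118 ] third [ 0.6156 -0.0578  0.08  ] nG 2 yaw 0.046 travel mm 27.4 side 0.0013
clock: 9.75
ee_pos: [0.6162, -0.0844, 0.0975]
tcp_rot: [1.167, 1.233, -1.169]
wrist_force: [-0.7, -5.8, -0.8]
opening: 0.0003
clock: 9.92
ee_pos: [0.6161, -0.0835, 0.0975]
tcp_rot: [1.167, 1.233, -1.169]
wrist_force: [-0.1, -6.1, -0.6]
opening: 0.0003
clock: 10.08
ee_pos: [0.6161, -0.0826, 0.0975]
tcp_rot: [1.167, 1.233, -1.169]
wrist_force: [-0.5, -5.7, -0.5]
opening: 0.0004
```

```bash
python3 -m handwheel '[{"x":0,"y":0.08,"z":0,"roll":0},{"x":0,"y":0,"z":0,"roll":0}]'
```

```text
clock: 10.25
ee_pos: [0.616, -0.0817, 0.0975]
tcp_rot: [1.167, 1.233, -1.169]
wrist_force: [-0.4, -5.5, -0.8]
opening: 0.0009
```

```bash
python3 -m handwheel '[{"x":0,"y":0.06,"z":0,"roll":0},{"x":0,"y":0,"z":0,"roll":0}]'
```

```text
clock: 10.42
ee_pos: [0.616, -0.0799, 0.0975]
tcp_rot: [1.169, 1.235, -1.169]
wrist_force: [-1.1, -1.3, -0.4]
opening: 0.0002
```

```bash
python3 -m handwheel '[{"x":0,"y":0,"z":0,"roll":0}]'
python3 - <<'E'
from h import *
lever('w8.png')
E
```

```text
clock: 10.5
ee_pos: [0.6159, -0.0788, 0.0974]
tcp_rot: [1.171, 1.236, -1.168]
wrist_force: [0.4, -0.2, -0.1]
opening: 0.0006
px 337.0 279.2352941176471 lever [ 0.6248 -0.061   0.118 ] third [ 0.6156 -0.0577  0.08  ] nG 2 yaw 0.047 travel mm 38.2 side 0.009
```

```bash
python3 -m handwheel '[{"x":0,"y":0,"z":0,"roll":0},{"x":0,"y":0,"z":0,"roll":0},{"x":0,"y":0,"z":0,"roll":0},{"x":0,"y":0,"z":0,"roll":0},{"x":0,"y":0,"z":0,"roll":0},{"x":0,"y":0,"z":0,"roll":0},{"x":0,"y":0,"z":0,"roll":0},{"x":0,"y":0,"z":0,"roll":0}]'
python3 -m handwheel '[{"x":0,"y":0,"z":0,"roll":0},{"x":0,"y":0,"z":0,"roll":0},{"x":0,"y":0,"z":0,"roll":0},{"x":0,"y":0,"z":0,"roll":0}]'
python3 - <<'E'
from h import *
lever('w9.png')
E
```

```text
clock: 11.22
ee_pos: [0.616, -0.0799, 0.0975]
tcp_rot: [1.169, 1.235, -1.169]
wrist_force: [0.3, 0.4, -0.1]
opening: 0.0003
clock: 11.55
ee_pos: [0.616, -0.0799, 0.0975]
tcp_rot: [1.169, 1.235, -1.169]
wrist_force: [-0.8, 0.2, -1.0]
opening: 0.0
px 318.7906976744186 269.93023255813955 lever [ 0.6171 -0.0584  0.118 ] third [ 0.6155 -0.0577  0.08  ] nG 2 yaw 0.046 travel mm 41.2 side 0.0016
```

View pics/w9.png

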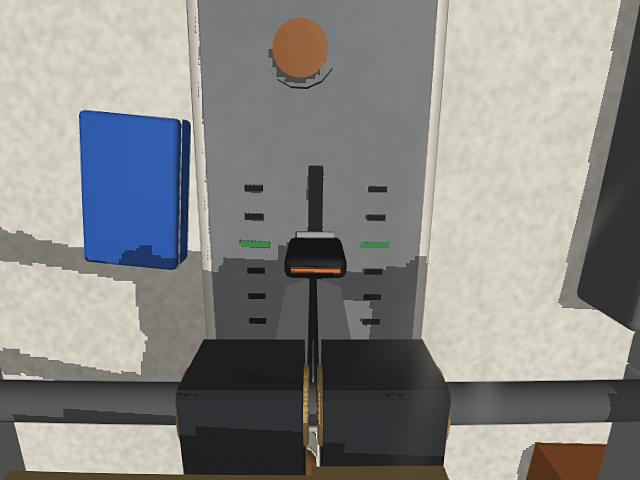

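The lever sits at the green marks (row 244) and reads about 41–42 mm, which is the third notch. I'll draw back 3 cm, lift, and check again.

```bash
python3 -m handwheel '[{"x":0.01,"y":-0.3,"z":0,"roll":0},{"x":0.02,"y":-0.5,"z":0,"roll":0},{"x":0.03,"y":-0.7,"z":0,"roll":0},{"x":0.03,"y":-0.7,"z":0,"roll":0},{"x":0.03,"y":-0.5,"z":0,"roll":0},{"x":0.02,"y":-0.3,"z":0,"roll":0},{"x":0,"y":0,"z":0.7,"roll":0},{"x":0,"y":0,"z":1.2,"roll":0}]'
python3 -m handwheel '[{"x":0,"y":0,"z":1.5,"roll":0},{"x":0,"y":0,"z":1.5,"roll":0},{"x":0,"y":0,"z":1.5,"roll":0},{"x":0,"y":0,"z":1.5,"roll":0},{"x":0,"y":0,"z":1.5,"roll":0},{"x":0,"y":0,"z":1.5,"roll":0},{"x":0,"y":0,"z":1,"roll":0},{"x":0,"y":0,"z":0.5,"roll":0}]'
python3 -m handwheel '[{"x":0,"y":0,"z":0,"roll":0},{"x":0,"y":0,"z":0,"roll":0},{"x":0,"y":0,"z":0,"roll":0}]'
python3 - <<'E'
from h import *
snap('side','s9.png')
try: lever('w10.png')
except Exception as e: print(e)
a,b=[cv2.imread('pics/'+f) for f in('side1.png','s9.png')]
# loose things: compare top centroid-ish by crops in side view
for n,(u,v,w) in dict(bottle=(226,281,14),box=(325,294,25),filt=(321,323,10),dish=(188,233,20),beaker=(232,192,18),jar=(507,290,18)).items():
    A=a[v-w:v+w,u-w:u+w];B=b[v-w-5:v+w+5,u-w-5:u+w+5]; r=cv2.minMaxLoc(cv2.matchTemplate(B,A,cv2.TM_CCOEFF_NORMED)); print(n,r[1],np.array(r[3])-5)
E
```

```text
clock: 12.27
ee_pos: [0.6163, -0.1099, 0.1156]
tcp_rot: [1.169, 1.237, -1.171]
wrist_force: [0.2, 0.1, -0.3]
opening: 0.0005
clock: 12.93
ee_pos: [0.6181, -0.1099, 0.2236]
tcp_rot: [1.169, 1.232, -1.167]
wrist_force: [-0.3, -0.3, 0.2]
opening: 0.0008
clock: 13.18
ee_pos: [0.6168, -0.1097, 0.2205]
tcp_rot: [1.168, 1.236, -1.17]
wrist_force: [0.8, -0.0, -0.6]
opening: 0.0003
float division by zero
bottle 0.9665347337722778 [0 0]
box 0.9836952686309814 [0 0]
filt 0.9956294894218445 [0 0]
dish 0.9947876930236816 [0 0]
beaker 0.2570890486240387 [ 5 -5]
jar 0.9993042945861816 [0 0]
```

View pics/w10.png

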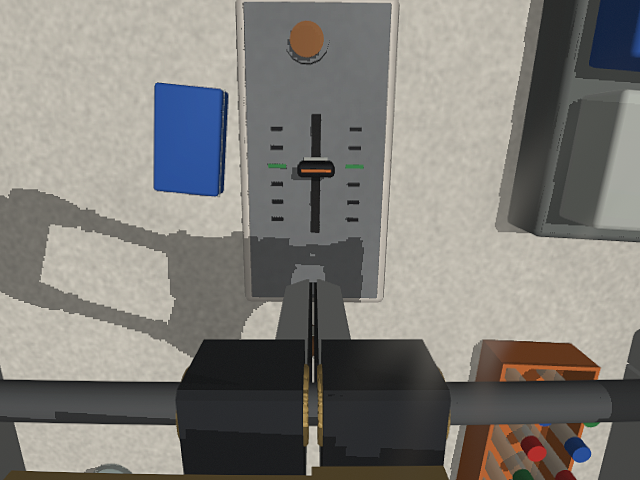

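The hand is clear and the lever's line is at (316,170), level with the green marks. The beaker didn't match because the arm hides it in the side view, so I'll check it in the top view and measure the lever again.

```bash
sed -i 's/np.arange(480)\[:,None\]>200/np.arange(480)[:,None]>100/' h.py
python3 - <<'E'
from h import *
lever('w11.png'); snap('top','t9.png')
a,b=[cv2.imread('pics/'+f) for f in('top1.png','t9.png')]
for n,(u,v,w) in dict(beaker=(460,277,18),dish=(452,214,18),bottle=(371,190,9)).items():
    A=a[v-w:v+w,u-w:u+w];B=b[v-w-5:v+w+5,u-w-5:u+w+5]; r=cv2.minMaxLoc(cv2.matchTemplate(B,A,cv2.TM_CCOEFF_NORMED)); print(n,r[1],np.array(r[3])-5)
E
```

```text
px 315.48275862068965 170.44827586206895 lever [ 0.6156 -0.0581  0.118 ] third [ 0.6155 -0.0577  0.08  ] nG 2 yaw 0.046 travel mm 41.6 side 0.0
beaker 0.9977176785469055 [0 0]
dish 0.9965209364891052 [0 0]
bottle 0.9987985491752625 [0 0]
```

```bash
python3 -c "
from bench import robot; print(robot.hand_in())"
```

```text
the job is handed in; nothing more can be done
None
```

I pushed the lever click by click with the closed fingers, pausing over a second in each of the three notches, then backed the hand off, lifted it clear and handed in. The lever reads 41.6 mm of travel in the third notch (target 42 mm), with nothing touching it.

- **Notches:** the wrist camera read about 13.4, 27.4 and 41.2 mm while the lever rested in each notch. One second-notch reading of 85.8 mm was wrong, because the filter got into the colour mask. I fixed the mask and measured again.
- **Force:** the highest wrist force I read while pushing was about 6 N, and there was no sign of touching the microscope.
- **Loose things:** comparing pictures from before and after, none of the six had shifted by a pixel. The arm hid the beaker in the side view, where its match failed, so I checked it in the top view instead.

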